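Empty tin through the recycling bin's flap

ROBOT

A 6-joint arm with a two-finger parallel gripper is mounted at the origin on a cart in front of the work surface, level with it; the furniture and walls round the work are solid. World frame = base frame: x ahead of the robot, y to its left, z up, the work surface at z = 0. Lengths are in m, angles in rad, forces in N, time in s.
With the tool pointing down it reaches from about 0.3 to 0.775 m from the base axis. Payload 14.6 kg.
Tool frame: the origin (TCP) lies on the centre line of the jaws, within the pads' length; the fingertips stand 25 mm ahead of it and the grasp point (between the pads) lies 6 mm ahead of it; z points along the fingers, y is the direction in which the jaws open and shut (so a half turn about z gives the same grasp; the last joint's range is limited). The gripper opens to 94 mm and grips with 3 to 60 N. Pads are 16 mm wide; open, the fingers measure 119 mm over their backs; the gripper's body (75 mm by 177 mm) begins 78 mm behind the grasp point.
Start: joints at [-1.395, 0.3, 1.521, -0, 1.321, -0.067], TCP at [0.132, -0.534, 0.23] pointing down, gripper open.
Joint ranges: [-3.03, 3.03], [-0.79, 2.21], [0.23, 2.52], [-1.04, 4.18], [0, 3.07], [-2.55, 2.55]. Speed limits (rad/s): [2.22, 2.22, 2.57, 3.14, 3.14, 3.14].

INTERFACE

Orientations are given as a 3x3 rotation matrix whose columns are the frame's x, y, z axes.
In Python, from station import * gives the robot as it stands.
- The arm moves only by the shell command python3 -m crank 'ROWS' [FORCE]. ROWS is JSON, a list of rows, each a list of 3 entries, a list of its own where there are three numbers: the opening, from -1 (shut) to 1 (fully open), then the shift along the tool's x, y, z in cm, then the turn about the tool's z in degrees. A call has 1 to 10 rows; each row is the pose to reach, as a shift and turn from the pose commanded when the call began, along the tool's axes at that moment; what a row does not reach only later rows make up. A row lasts 1/8 s, in which the tool goes at most 62.5 mm and 10.7 degrees, less where a joint would pass 70% of its speed; a pose out of reach is approached as far as the arm can. A call with a gripper value outside its range is refused whole. The fingers move at their own pace and stop on an object; FORCE is the grip in N (left out, the last holds). Time passes only in rows, so rows that repeat a pose let the fingers close. It gives the time, the measured TCP pose, the force and the opening at its end, in the units of the state.
- get_state(): the state, without advancing time (a new reading comes with each control period).
- get_image(name): name is "scene" or "top"; returns a dict with "color" (480x640x3 uint8, blue, green, red), "fx", "fy", "cx", "cy" (pixels), "T" (4x4, takes a point from camera to world coordinates). Camera axes: x right, y up, looking along -z (the intrinsics and any distortion apply to the point x, -y, -z); pixel columns grow to the right and rows downward; lengths in m; the calibration is good to about 2 mm. A picture is of the moment at which its call begins. There is no depth.
- job_done(): hands the job in, once; it reports no verdict.
The state is a dict: "time_s": time; "q": joint angles; "joint_velocities": joint speeds; "joint_efforts": joint torques, N m; "eef_pos": TCP position; "tool_rot": TCP orientation; "wrist_force": force on the tool from outside, world axes, zero at the start; "moment": the same for the moment, N m; "width": finger opening in m.
Only numpy, scipy, OpenCV 4.12 (cv2) and the standard library are available. Lean on these libraries where they do the work, as an engineer would, in place of code of your own. Each camera call takes 0.05 s, during which the arm holds its last target.

TASK

Put the empty food tin into the green recycling bin: keep hold of it, push it down through the sprung flap in the lid, then let go so that it drops inside and the flap swings fully shut behind it. Leave the spice jar standing where it is.

Things in the scene. Friction and masses are not known exactly. Their poses are not given: they have to be found in the camera images.
- tin_centre (a point): centre (half-way up) of the empty food tin, an upright closed cylinder 57 mm in diameter and 72 mm high, metal ends, white and red label, 0.15 kg, loose on the worktop; z up its axis. Held by its upper third, it goes far enough through the flap with the fingers still above the bin's lid.
- hatch (a point): centre of the opening in the black lid (156 x 166 mm) of the fixed green bin, level with the lid's top, 180 mm above the worktop; z up. The opening, 82 mm (x) by 90 mm (y), is closed by an aluminium flap whose top lies 5 mm below the lid's top, hinged along the +x edge. A tin released with its underside 40 mm or more below the lid's top slides past the flap and falls in.
- flap (a joint): angle of the bin's flap in rad: 0 shut (level), growing as its free (-x) edge swings down into the bin, at most 1.5. A light spring shuts it: pushing a level tin down through it takes only a few newtons (under 7). The bin is 165 mm deep below the flap, so the flap can close over the fallen tin.
- spice_jar_centre (a point): centre (half-way up) of a spice jar, 42 mm square and 96 mm high, clear glass, mustard-yellow cap, green label, loose on the worktop: not to be disturbed. Near the tin also stand a salt shaker (44 mm wide, 90 mm high) and a gold-coloured double-cone jigger (49 mm wide, 82 mm high).

How it is judged:
On the way:
1. the tin, with the fingers on it, has pushed the flap well open (over 0.7 rad) (value of joint flap above 0.7 rad and contact force between tin and the fingers above 0.5 N and horizontal distance between tin_centre and hatch below 0.03 m and z of tin_centre in the frame of hatch below 0.03 m), for 0.1 s.
At the end, for the whole second after the job is handed in: the tin lies inside the bin (its centre at least 90 mm below the lid's top and within 75 mm of the hatch's centre along its x and y), the flap is shut to within 0.1 rad, and the spice jar is within 30 mm of where it stood (z of tin_centre in the frame of hatch below -0.09 m and x of tin_centre in the frame of hatch between -0.075 and 0.075 m and y of tin_centre in the frame of hatch between -0.075 and 0.075 m and value of joint flap below 0.1 rad and distance of spice_jar_centre from where it was at the start of the episode below 0.03 m); the robot touches nothing.
It fails at once if the spice jar is shifted more than 30 mm or knocked over (distance of spice_jar_centre from where it was at the start of the episode above 0.03 m).
It also fails if it takes over 40 s, if anything falls off the work surface, if the arm or the gripper's body presses on something with over 40 N, if the wrist force passes 120 N, or if a joint passes its speed limit or range.

## Working session

There is one attempt and no reset: what is moved stays moved. The work goes in short steps, Python scripts to look and compute and a shell command to move; the robot and the scene stay as the last step left them, time stands still between calls to the robot, and variables do not carry over. Pictures are saved under pics/ and viewed, and the job is handed in when it is done.

```bash
mkdir -p pics; ls; python3 - <<'E'
from station import *
import cv2
s=get_state();print(s)
for n in("scene","top"):
    d=get_image(n);cv2.imwrite(f"pics/{n}0.png",d["color"]);print(n,d["fx"],d["fy"],d["cx"],d["cy"],d["T"],[k for k in d])
E
```

```text
pics
{'time_s': 0.0, 'q': array([-1.39459299e+00,  3.00499961e-01,  1.52155751e+00,  5.93762414e-06,
        1.32067498e+00, -6.65563756e-02]), 'joint_velocities': array([ 0.00047441,  0.00018147, -0.00012296, -0.00179595,  0.00053167,
       -0.00065298]), 'joint_efforts': array([ 1.87913953e-03, -5.31806266e+01, -3.52738452e+01,  7.09070242e-02,
        2.43754894e-02, -1.05588877e-04]), 'eef_pos': array([ 0.13219372, -0.53365211,  0.22988045]), 'tool_rot': array([[ 9.70678648e-01,  2.40380792e-01, -1.94134948e-04],
       [ 2.40380856e-01, -9.70678001e-01,  1.12315904e-03],
       [ 8.15433357e-05, -1.13689282e-03, -9.99999350e-01]]), 'wrist_force': array([-0.53321548, -0.53893697, -0.00886665]), 'moment': array([ 0.03805416, -0.0069092 , -0.08251992]), 'width': 0.09385734773406655}
scene 478.15683331066606 478.15683331066606 322.69259827622074 233.59493849640313 [[-0.877172    0.29671738 -0.37752891  0.08696414]
 [-0.47979455 -0.57294854  0.6644751   0.62159119]
 [-0.01914333  0.76399527  0.6449378   0.80913671]
 [ 0.          0.          0.          1.        ]] ['color', 'fx', 'fy', 'cx', 'cy', 'T']
top 601.7598121029932 601.7598121029932 316.8932684987233 240.26976114880515 [[ 0.0124187   0.99725414 -0.07300648  0.40101288]
 [-0.99988422  0.01174298 -0.00967759 -0.03190904]
 [-0.0087937   0.07311821  0.99728451  1.28851664]
 [ 0.          0.          0.          1.        ]] ['color', 'fx', 'fy', 'cx', 'cy', 'T']
```

View pics/scene0.png

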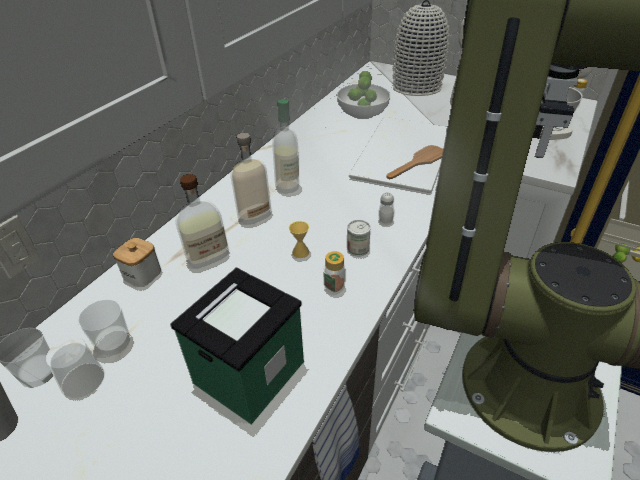

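View pics/top0.png

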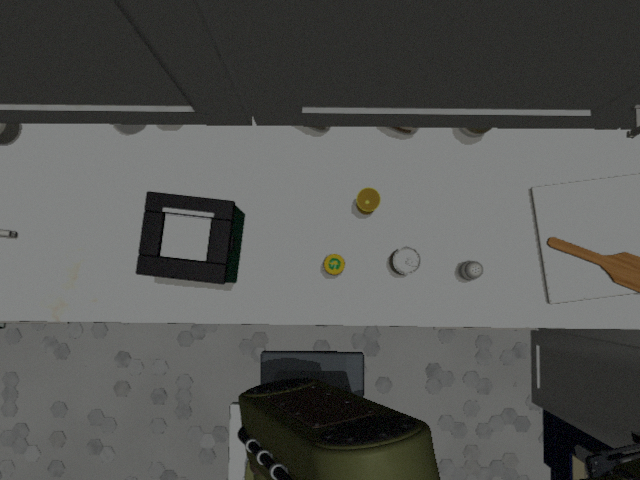

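The scene view shows the tin at about (359,238), the jar at (334,272) and the bin lid centred near (237,315). In the top view the tin is at (405,261), the jar cap at (334,264), the salt shaker at (471,270), the jigger at (368,201) and the flap at (186,236). Next I'll zoom in and measure.

```bash
cat > h.py <<'E'
import numpy as np,cv2
def ray(d,u,v):
    c=np.array([(u-d["cx"])/d["fx"],-(v-d["cy"])/d["fy"],-1.0]);T=np.array(d["T"])
    return T[:3,3],T[:3,:3]@c
def onz(d,u,v,z):
    o,r=ray(d,u,v);return o+r*(z-o[2])/r[2]
def proj(d,p):
    T=np.array(d["T"]);c=T[:3,:3].T@(np.asarray(p)-T[:3,3])
    return d["cx"]+d["fx"]*c[0]/-c[2], d["cy"]+d["fy"]*-c[1]/-c[2]
E
python3 - <<'E'
from station import *
from h import *
t=get_image("top");s=get_image("scene")
a=cv2.resize(t["color"][170:300,300:500],None,fx=4,fy=4,interpolation=cv2.INTER_CUBIC)
cv2.imwrite("pics/a.png",a)
a=cv2.resize(t["color"][170:300,110:260],None,fx=4,fy=4,interpolation=cv2.INTER_CUBIC)
cv2.imwrite("pics/b.png",a)
a=cv2.resize(s["color"][180:300,280:420],None,fx=5,fy=5,interpolation=cv2.INTER_CUBIC)
cv2.imwrite("pics/c.png",a)
E
```

```text
(no output)
```

View pics/a.png

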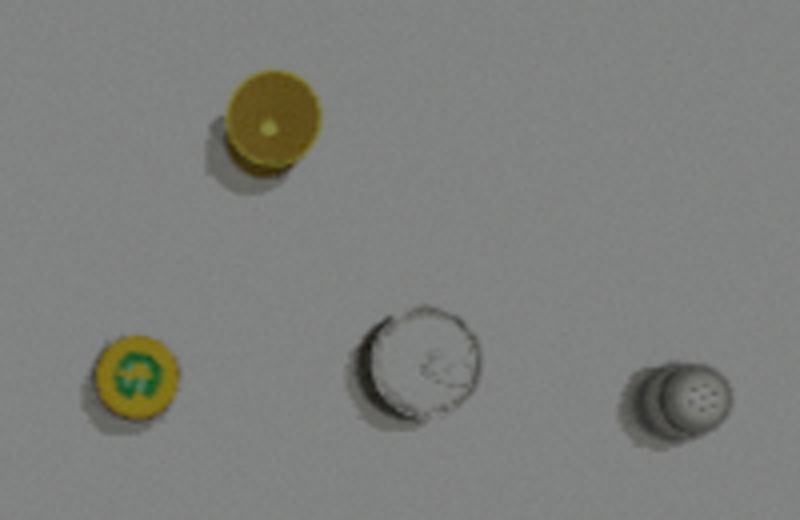

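View pics/b.png

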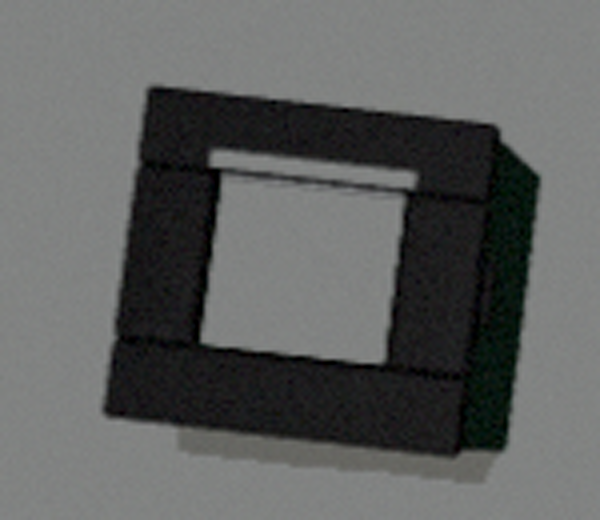

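View pics/c.png

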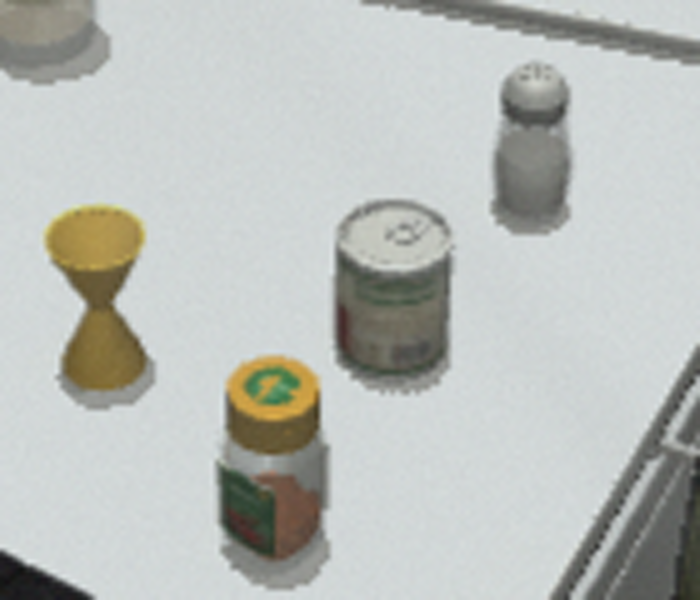

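```bash
python3 - <<'E'
from station import *
from h import *
t=get_image("top");s=get_image("scene")
f=lambda x,y,k,ox,oy:((x+.5)/k-.5+ox,(y+.5)/k-.5+oy)
P={"tin":(f(426,364,4,300,170),f(396,236,5,280,180),.072),"jar":(f(138,377,4,300,170),f(273,385,5,280,180),.096),
"salt":(f(697,400,4,300,170),f(536,74,5,280,180),.09),"jig":(f(275,118,4,300,170),f(95,238,5,280,180),.082)}
for k,(a,b,z) in P.items():
    print(k,onz(t,*a,z).round(4),onz(s,*b,z).round(4))
lid=[f(x,y,4,110,170) for x,y in((150,88),(497,127),(460,453),(106,415))]
op=[f(x,y,4,110,170) for x,y in((219,166),(409,189),(386,365),(199,346))]
for nm,q,z in(("lid",lid,.18),("open",op,.18),("open@175",op,.175)):
    p=np.array([onz(t,*c,z) for c in q]);print(nm,p[:,:2].round(4).tolist(),"c",p.mean(0).round(4))
    e=np.roll(p,-1,0)-p;print(np.linalg.norm(e,axis=1).round(4),np.degrees(np.arctan2(e[:,1],e[:,0])).round(1))
# scene lid corners
m=(s["color"].max(2)<60).astype(np.uint8);m[:250]=0;m[420:]=0;m[:,:160]=0;m[:,310:]=0
a=cv2.resize(s["color"][255:420,160:320],None,fx=4,fy=4,interpolation=cv2.INTER_CUBIC);cv2.imwrite("pics/d.png",a)
E
```

```text
tin [ 0.451  -0.2008  0.072 ] [ 0.4529 -0.2006  0.072 ]
jar [ 0.4418 -0.0551  0.096 ] [ 0.4446 -0.0563  0.096 ]
salt [ 0.434  -0.3327  0.09  ] [ 0.4365 -0.3323  0.09  ]
jig [ 0.5738 -0.1231  0.082 ] [ 0.5754 -0.1218  0.082 ]
lid [[0.5693, 0.2962], [0.5528, 0.134], [0.4016, 0.1476], [0.417, 0.3115]] c [0.4852 0.2223 0.18  ]
[0.163  0.1519 0.1646 0.153 ] [-95.8 174.8  84.6  -5.7]
open [[0.5331, 0.2629], [0.5234, 0.1742], [0.4416, 0.1828], [0.4494, 0.2695]] c [0.4869 0.2224 0.18  ]
[0.0892 0.0822 0.0871 0.084 ] [-96.3 174.   84.9  -4.6]
open@175 [[0.5337, 0.2642], [0.5239, 0.1752], [0.4418, 0.1838], [0.4496, 0.2709]] c [0.4873 0.2235 0.175 ]
[0.0896 0.0826 0.0875 0.0844] [-96.3 174.   84.9  -4.6]
```

View pics/d.png

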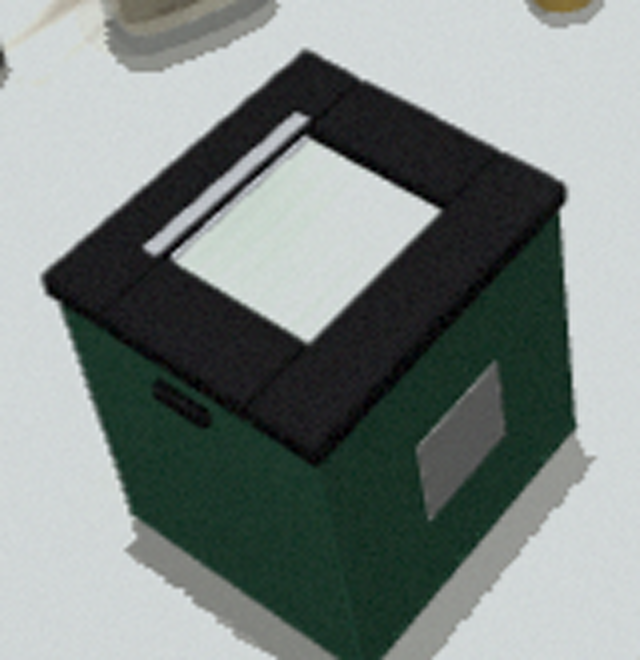

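```bash
python3 - <<'E'
from station import *
from h import *
t=get_image("top");s=get_image("scene")
f=lambda x,y,k,ox,oy:((x+.5)/k-.5+ox,(y+.5)/k-.5+oy)
p=np.array([onz(s,*f(x,y,4,160,255),.18) for x,y in((45,279),(307,52),(566,193),(318,455))])
print(p.round(4).tolist(),p.mean(0).round(4))
def tri(a,b):
    o1,r1=ray(t,*a);o2,r2=ray(s,*b)
    k=np.linalg.lstsq(np.c_[r1,-r2],o2-o1,rcond=None)[0];return (o1+r1*k[0]).round(3),(o2+r2*k[1]).round(3)
print(tri((192,109),(162,78)),tri((302,109),(226,45)),tri((255,123),(190,110)))
g=cv2.convertScaleAbs(s["color"][0:240,0:400],alpha=2.5)
cv2.imwrite("pics/e.png",cv2.resize(g,None,fx=2,fy=2))
E
```

```text
[[0.5683, 0.2979, 0.18], [0.5524, 0.136, 0.18], [0.3988, 0.155, 0.18], [0.4153, 0.3139, 0.18]] [0.4837 0.2257 0.18  ]
(array([0.622, 0.137, 0.535]), array([0.625, 0.139, 0.536])) (array([ 0.622, -0.004,  0.541]), array([ 0.619, -0.006,  0.54 ])) (array([0.628, 0.066, 0.45 ]), array([0.644, 0.079, 0.456]))
```

View pics/e.png

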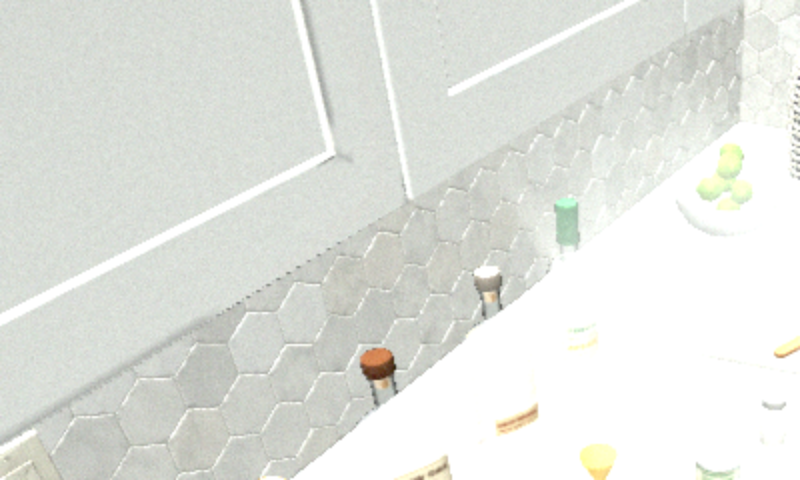

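Both views agree. The tin is at (0.452, -0.201) and the hatch at (0.485, 0.224), with the bin turned about -5.5°. The cabinet edge is at x≈0.62, z≈0.45, which leaves clearance. I'll move above the tin and turn 19.4°, so the jaws already line up with the bin's y.

```bash
python3 -m crank '[[1,[8,-5,1],8],[1,[13,-8,2],12],[1,[18,-11,3],16],[1,[23,-14.5,4],19.4],[1,[28,-18,5],19.4],[1,[33,-21,6],19.4],[1,[39.1,-24.6,7],19.4],[1,[39.1,-24.6,7],19.4],[1,[39.1,-24.6,7],19.4],[1,[39.1,-24.6,7],19.4]]' 15
python3 - <<'E'
from station import *
from h import *
s=get_state();print(s["time_s"],s["eef_pos"],s["tool_rot"],s["q"])
R=np.array(s["tool_rot"]);print("to tin cm",100*R.T@(np.array([.452,-.2007,.073])-s["eef_pos"]))
for n in("scene","top"):
    d=get_image(n);cv2.imwrite(f"pics/{n}1.png",d["color"])
E
```

```text
time_s: 1.65
eef_pos: [0.4522, -0.2016, 0.1605]
tool_rot: [[0.995, -0.096, -0.0], [-0.096, -0.995, -0.0], [-0.0, 0.0, -1.0]]
wrist_force: [0.4, 0.4, 1.5]
width: 0.0939
1.65 [ 0.45215677 -0.20158663  0.16053192] [[ 9.95396055e-01 -9.58471021e-02 -1.60753593e-04]
 [-9.58471179e-02 -9.95396062e-01 -9.38579330e-05]
 [-1.51017483e-04  1.08833585e-04 -9.99999983e-01]] [-4.93302822e-01  2.50868913e-01  1.75565392e+00 -1.75148508e-04
  1.13516697e+00  1.17356190e+00]
to tin cm [-0.02278065 -0.08770467  8.75318565]
```

View pics/scene1.png

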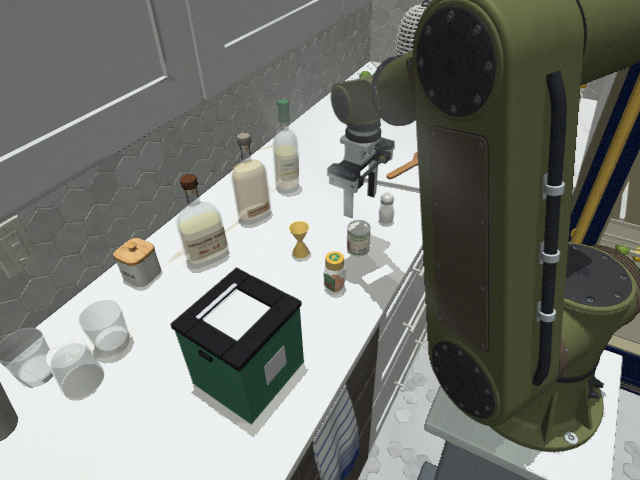

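View pics/top1.png

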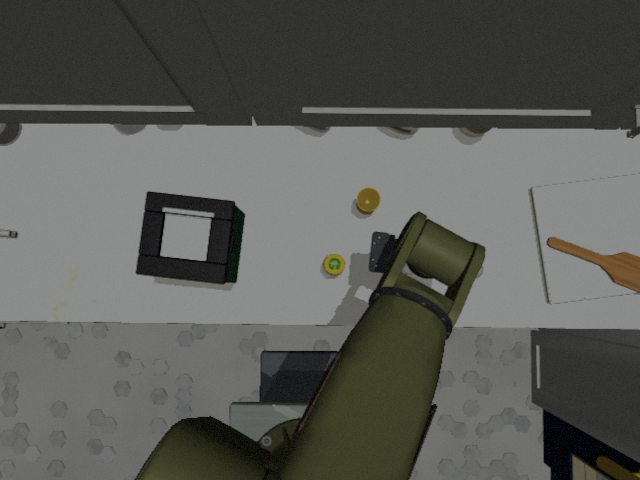

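The open gripper hangs over the tin, at scene (358,190), and nothing has been disturbed. The next call descends about 86 mm and then grips.

```bash
python3 -m crank '[[1,[0,-0.1,3],0],[1,[0,-0.1,6],0],[1,[0,-0.1,8],0],[1,[0,-0.1,8.6],0],[1,[0,-0.1,8.6],0],[-1,[0,-0.1,8.6],0],[-1,[0,-0.1,8.6],0],[-1,[0,-0.1,8.6],0],[-1,[0,-0.1,8.6],0],[-1,[0,-0.1,8.6],0]]' 20
```

```text
time_s: 3.0
eef_pos: [0.4528, -0.2003, 0.0747]
tool_rot: [[0.995, -0.096, 0.0], [-0.096, -0.995, -0.0], [0.0, 0.0, -1.0]]
wrist_force: [0.7, -2.3, 2.6]
width: 0.0573
```

Gripped, with a width of 57.3 mm. Now the lift.

```bash
python3 -m crank '[[-1,[0,0,-2],0],[-1,[0,0,-6],0],[-1,[0,0,-11],0],[-1,[0,0,-16],0],[-1,[0,0,-20],0],[-1,[0,0,-21],0],[-1,[0,0,-21],0],[-1,[0,0,-21],0]]'
python3 - <<'E'
from station import *
from h import *
s=get_state();print(s["q"])
R=np.array(s["tool_rot"]);print("to hatch cm",100*R.T@(np.array([.485,.224,.285])-s["eef_pos"]))
for n in("scene",):
    d=get_image(n);cv2.imwrite(f"pics/{n}2.png",d["color"])
E
```

```text
time_s: 4.0
eef_pos: [0.4523, -0.1999, 0.2826]
tool_rot: [[0.995, -0.096, -0.003], [-0.096, -0.995, 0.001], [-0.003, -0.001, -1.0]]
wrist_force: [-0.3, -0.2, -1.8]
width: 0.0571
[-4.90177249e-01  1.39469123e-01  1.59458393e+00  2.76069519e-05
  1.41052208e+00  1.17642974e+00]
to hatch cm [ -0.8013433  -42.50517505  -0.19226175]
```

View pics/scene2.png

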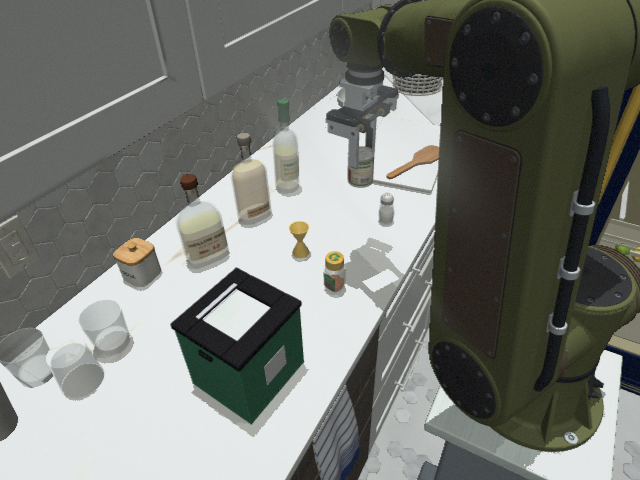

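The tin is held upright in the jaws at (361,168), and the jar and shaker haven't moved. The next call carries it over to the hatch.

```bash
python3 -m crank '[[-1,[0,-3,0],0],[-1,[0,-8,0],0],[-1,[0,-14,0],0],[-1,[0,-20,0],0],[-1,[-0.4,-26,0],0],[-1,[-0.8,-32,0],0],[-1,[-0.8,-37,0],0],[-1,[-0.8,-41,0],0],[-1,[-0.8,-42.5,0],0],[-1,[-0.8,-42.5,0],0]]'
python3 -m crank '[[-1,[0,0,0],0],[-1,[0,0,0],0]]'
python3 - <<'E'
from station import *
from h import *
s=get_state();print(s["q"])
R=np.array(s["tool_rot"]);print("to hatch cm",100*R.T@(np.array([.485,.224,.285])-s["eef_pos"]))
for n in("scene","top"):
    d=get_image(n);cv2.imwrite(f"pics/{n}3.png",d["color"])
E
```

```text
time_s: 5.3
eef_pos: [0.4852, 0.2238, 0.2836]
tool_rot: [[0.996, -0.095, -0.001], [-0.095, -0.996, -0.001], [-0.001, 0.001, -1.0]]
wrist_force: [0.4, -0.7, -2.4]
width: 0.0568
time_s: 5.55
eef_pos: [0.4855, 0.2227, 0.2846]
tool_rot: [[0.995, -0.097, 0.0], [-0.097, -0.995, -0.0], [0.0, 0.0, -1.0]]
wrist_force: [0.1, -0.1, -1.8]
width: 0.0568
[ 3.61563235e-01  2.27787998e-01  1.48600348e+00 -7.83106174e-05
  1.42766147e+00  2.02949201e+00]
to hatch cm [-0.06559727 -0.12083795 -0.04479555]
```

View pics/scene3.png

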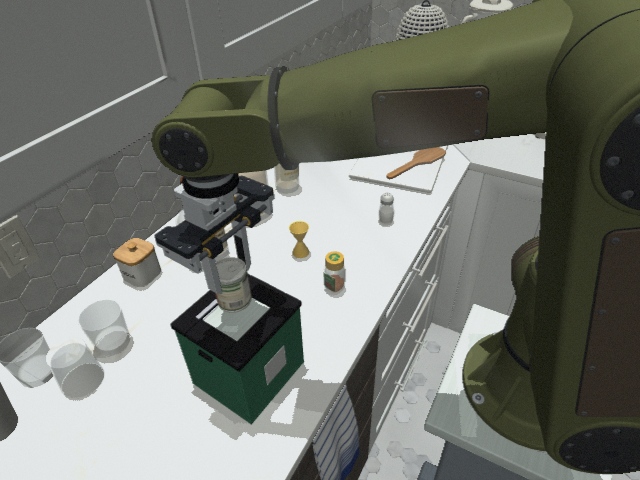

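View pics/top3.png

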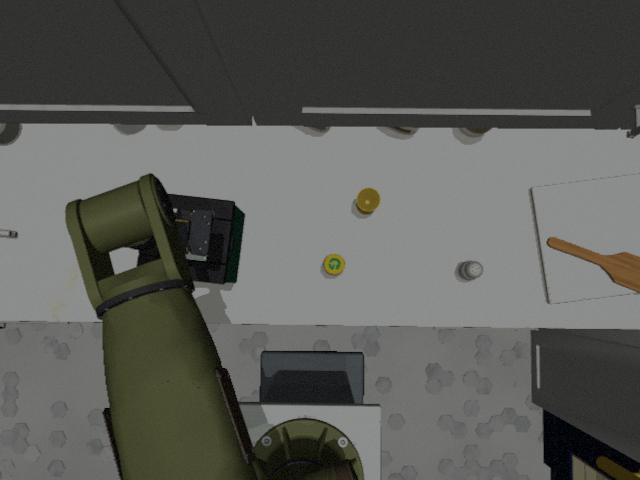

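The tin hangs over the hatch, with its base near scene (236,303), and the jar still shows at (334,264) in the top view. Going down 75 mm puts the underside about 45 mm below the lid, with the fingertips about 4–5 mm above it.

```bash
python3 -m crank '[[-1,[0,-0.1,1.5],0],[-1,[0,-0.1,3],0],[-1,[0,-0.1,4],0],[-1,[0,-0.1,5],0],[-1,[0,-0.1,6],0],[-1,[0,-0.1,7],0],[-1,[0,-0.1,7.5],0],[-1,[0,-0.1,7.5],0],[-1,[0,-0.1,7.5],0]]'
python3 - <<'E'
from station import *
from h import *
d=get_image("scene");g=d["color"]
cv2.imwrite("pics/f.png",cv2.resize(g[170:420,140:340],None,fx=3,fy=2.4*1.25/1.25*1.0,interpolation=cv2.INTER_CUBIC) if 0 else cv2.resize(g[180:380,140:340],None,fx=3,fy=3,interpolation=cv2.INTER_CUBIC))
E
```

```text
time_s: 6.78
eef_pos: [0.4856, 0.2248, 0.2097]
tool_rot: [[0.995, -0.096, 0.0], [-0.096, -0.995, 0.0], [0.0, -0.0, -1.0]]
wrist_force: [-0.8, 0.0, -2.4]
width: 0.0572
```

View pics/f.png

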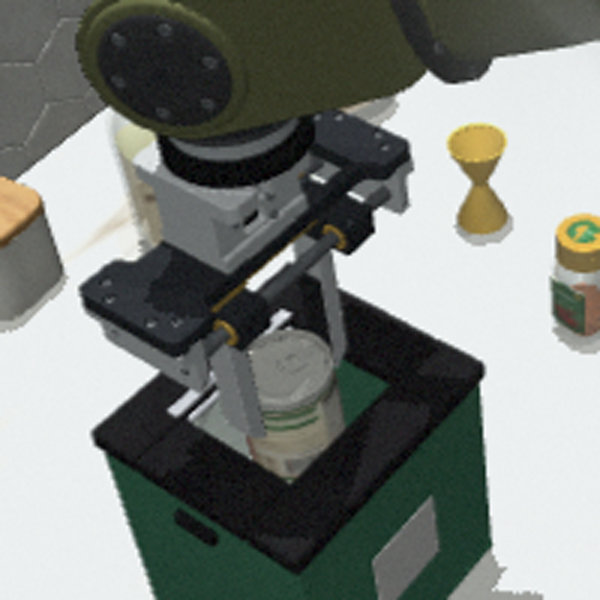

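The tin is down through the opening, the flap has swung in and the fingertips are still above the lid. I'll release now.

```bash
python3 -m crank '[[1,[0,0,0],0],[1,[0,0,0],0],[1,[0,0,0],0],[1,[0,0,0],0],[1,[0,0,0],0],[1,[0,0,-3],0],[1,[0,0,-7],0],[1,[0,0,-8],0],[1,[0,0,-8],0]]'
python3 - <<'E'
from station import *
from h import *
d=get_image("scene");g=d["color"]
cv2.imwrite("pics/g.png",cv2.resize(g[180:380,140:340],None,fx=3,fy=3,interpolation=cv2.INTER_CUBIC))
E
```

```text
time_s: 7.95
eef_pos: [0.4855, 0.2247, 0.2893]
tool_rot: [[0.995, -0.096, 0.0], [-0.096, -0.995, 0.0], [0.0, -0.0, -1.0]]
wrist_force: [1.2, -0.4, -1.3]
width: 0.0936
```

View pics/g.png

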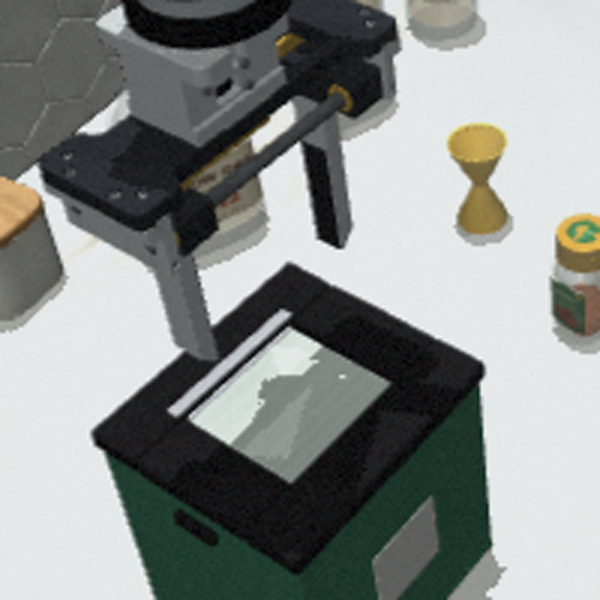

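The tin is gone from view and the flap looks shut, apart from the gripper's shadow on it. I'll move clear, let things settle and check from above.

```bash
python3 -m crank '[[1,[-2,3,-1],0],[1,[-4,7,-1],0],[1,[-6,11,-1],0],[1,[-8,14,-1],0],[1,[-8,16,-1],0],[1,[-8,16,-1],0],[1,[-8,16,-1],0],[1,[-8,16,-1],0]]'
python3 - <<'E'
from station import *
from h import *
t=get_image("top");s=get_image("scene")
a=t["color"][150:310,100:400];b=s["color"][180:380,140:380]
A=cv2.resize(a,None,fx=2.5,fy=2.5);cv2.imwrite("pics/h.png",A);cv2.imwrite("pics/i.png",cv2.resize(b,None,fx=3,fy=3))
def cap(g):
    h=cv2.cvtColor(g,cv2.COLOR_BGR2HSV);m=cv2.inRange(h,(18,150,60),(32,255,255))
    n,l,st,c=cv2.connectedComponentsWithStats(m);return [(c[i].round(1),st[i,4]) for i in range(1,n) if st[i,4]>60]
print(cap(cv2.imread("pics/top0.png")),cap(t["color"]))
print(cap(cv2.imread("pics/scene0.png")),cap(s["color"]))
E
```

```text
time_s: 9.0
eef_pos: [0.3906, 0.0737, 0.299]
tool_rot: [[0.995, -0.095, -0.001], [-0.095, -0.995, -0.0], [-0.001, 0.0, -1.0]]
wrist_force: [-0.5, -0.3, 0.5]
width: 0.0941
[(array([367.7, 199.9]), np.int32(442)), (array([333.7, 264.3]), np.int32(212))] [(array([367.6, 200. ]), np.int32(446)), (array([333.6, 264.3]), np.int32(213))]
[(array([608.4, 162.5]), np.int32(1834)), (array([334.4, 258.3]), np.int32(95))] [(array([601.6, 178.9]), np.int32(1247)), (array([334.6, 258.3]), np.int32(94))]
```

View pics/h.png

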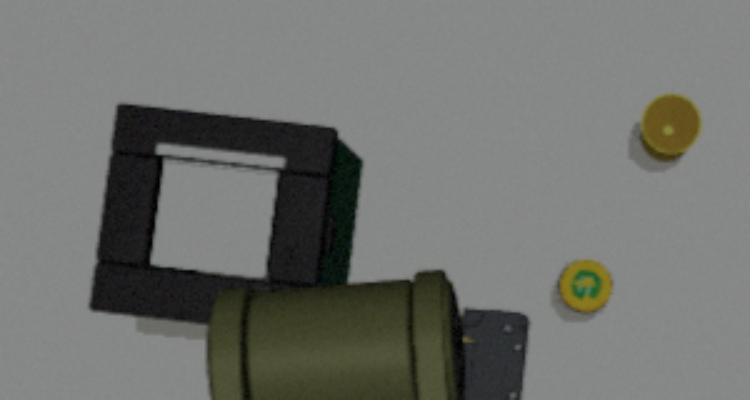

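View pics/i.png

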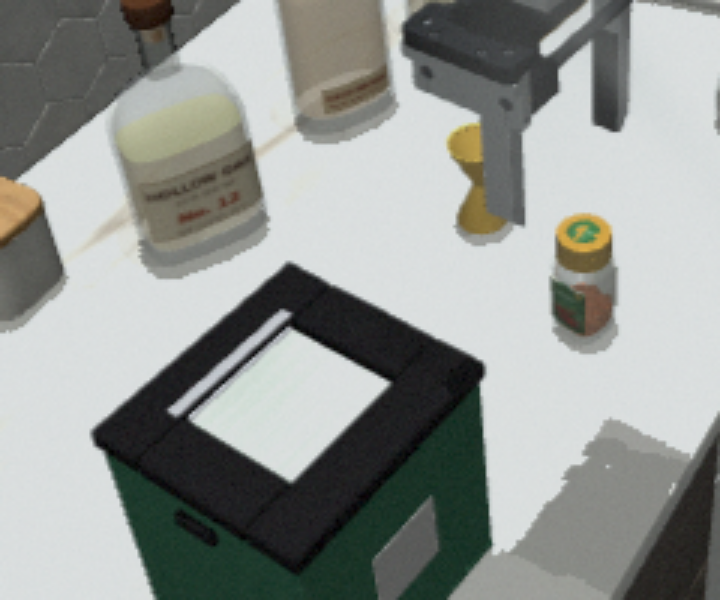

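Both views show the flap level in its frame, as it was at the start. The jar cap is at (333.6,264.3) against (333.7,264.3) before, so it hasn't moved, and the arm is clear.

```bash
python3 - <<'E'
from station import *
print(job_done())
E
```

```text
the job is handed in; nothing more can be done
None
```

I gripped the tin by its upper third and pushed it down through the flap until its underside was about 45 mm below the lid's top. There I let go and moved the arm clear, handing the job in after about 9 s on the robot's clock.

The last pictures, from both cameras, show the flap level again as at the start. The tin is no longer in view, and the spice jar's cap is within about 0.2 pixel of where it was. The gripper is open and touching nothing.

No check failed or disagreed. The two cameras placed the hatch within about 4 mm of each other, well inside the 12 mm clearance. I could not see the tin inside the closed bin, and I judged the flap angle from the pictures rather than reading it directly.

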